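# Set the test-ball feeder on its mark and drop the balls into the basket

## Task

Set the small ivory basket upright, centred and square on the steel plate at the foot of the ball feeder and let go of it; after that, turn the feeder's head (it has a grip bar on top) until its pointer faces the index tooth on the fixed dial, and let go. Then pull the gate out so that all three test balls drop into the basket, and push the gate fully home again, leaving the basket on its plate and the pointer on the tooth. Do not shift or tip the bag of product or the two lidded cups.

Things in the scene. Friction and masses are not known exactly. Their poses are not given: they have to be found in the camera images.
- basket: small ivory open basket, 105 x 135 x 58 mm (own x, y, z), 90 g, loose, same after a half turn. Origin: centre of underside, z up. Floor 80 x 108 mm inside. Each wall with its rolled outer rim (46 to 58 mm height) is 13 mm thick, from 40 to 53 mm off centre along x and 54 to 68 mm along y: pinch one wall from above. Starts left of the feeder, any yaw, bag close to its +y side, cup_a to its +x side
- stand: fixed stand of the ball feeder. Origin on the table on the feeder's vertical axis, z up. Its +x points to the basket plate (114 x 146 x 4 mm, centred 120 mm from the axis, long side along y). Foot radius 40 mm, column 18 mm; on it the fixed dial disc, radius 56 mm, top at 133 mm, with the index tooth on its -x side
- plate_mid (a point): centre of the top face of the basket plate, 4 mm above the table; axes as the stand's
- index (a point): the index tooth, an upright block 9 x 8 x 24 mm on the dial disc, on the stand's -x side, 50 mm from the axis, point at 150 mm height; axes as the stand's
- pointer_tip (a point): tip of the turning head's pointer, 42 mm from the axis on the head's -x side, straight across from the magazine, 150 mm high; axes as the head's. When it faces the index tooth the outlet is over the middle of the basket plate. It starts 1.5 rad to half a turn from the tooth, on either side
- grip_bar (a point): middle of the grip bar on top of the turning head, on the axis at 226 mm height: 16 mm thick along the head's x, 90 mm long along its y, from 209 to 243 mm height. Axes as the head's: +x points from the axis to the magazine, z up. The head turns both ways without stops against 0.2 N m of friction and stays where it is left
- outlet (a point): middle of the magazine's lower end, 120 mm from the axis on the head's +x side, 86 mm above the table; axes as the head's. The magazine is a square upright tube, 46 x 46 mm outside, 38 mm inside, from 86 to 210 mm height, turning with the head. Over the plate it blocks lowering the basket; at the start it is clear of it
- gate (a joint): travel of the gate in m: 0 shut, 0.046 fully out (end stop); the balls fall once it is nearly out. The gate is a flat plate through the magazine sliding along the head's +x (outward, away from the axis) against 2 N of friction; it stays put. Its upright round knob: 22 mm diameter, from 140 to 180 mm height, 180 mm from the axis along the head's +x while shut, 26 mm clear of the magazine
- ball_0_center (a point): centre of the lowest test ball: three plain white plastic balls, 32 mm diameter, 30 g, stacked in the magazine on the gate plate
- ball_1_center (a point): centre of the middle test ball, like the first
- ball_2_center (a point): centre of the top test ball, like the first
- bag: bystander: tied bag of shredded product, 84 x 142 x 42 mm, lying near the basket; origin on its underside; its solid part reaches from -32 to 35 mm along its x and from -18 to 75 mm along its y, the thin neck to -y
- cup_a: bystander: white lidded sample cup, 62 mm diameter, 42 mm high, by the basket; origin at the centre of its underside
- cup_b: bystander: the same kind of cup, standing beside the basket plate on the stand's +y side; origin at the centre of its underside

How it is judged:
On the way, in this order (a step that is already met when the one before it is completed fails the run):
1. the basket stands centred and square on the plate, let go, with the gate still shut (horizontal distance between basket and plate_mid below 0.015 m and z of basket in the frame of plate_mid below 0.005 m and angle between basket's own z axis and vertical below 0.1 rad and angle between the x axis of basket and the x axis of stand, either way round below 0.2 rad and contact force between the fingers and basket below 0.2 N and value of joint gate below 0.005 m), for 0.2 s.
2. the pointer faces the index tooth and the head is let go, with the gate still shut (y of pointer_tip in the frame of stand between -0.0035 and 0.0035 m and x of pointer_tip in the frame of stand below 0 m and horizontal distance between basket and plate_mid below 0.015 m and z of basket in the frame of plate_mid below 0.005 m and angle between basket's own z axis and vertical below 0.1 rad and angle between the x axis of basket and the x axis of stand, either way round below 0.2 rad and contact force between the fingers and head below 0.2 N and value of joint gate below 0.005 m), for 0.2 s.
3. the gate is out and all three balls are in the basket (value of joint gate above 0.035 m and x of ball_0_center in the frame of basket between -0.046 and 0.046 m and y of ball_0_center in the frame of basket between -0.06 and 0.06 m and z of each of ball_0_center, ball_1_center, ball_2_center in the frame of basket below 0.058 m and x of ball_1_center in the frame of basket between -0.046 and 0.046 m and y of ball_1_center in the frame of basket between -0.06 and 0.06 m and x of ball_2_center in the frame of basket between -0.046 and 0.046 m and y of ball_2_center in the frame of basket between -0.06 and 0.06 m), for 0.1 s.
At the end, for the whole second after the job is handed in: the basket stands upright on the plate within 15 mm of its centre and 0.2 rad of square, all three balls are in it, the gate is shut to within 4 mm, the pointer tip is within 3.5 mm sideways of the line from the axis to the tooth, and everything is at rest (horizontal distance between basket and plate_mid below 0.015 m and z of basket in the frame of plate_mid below 0.005 m and angle between basket's own z axis and vertical below 0.1 rad and angle between the x axis of basket and the x axis of stand, either way round below 0.2 rad and y of pointer_tip in the frame of stand between -0.0035 and 0.0035 m and x of pointer_tip in the frame of stand below 0 m and value of joint gate below 0.004 m and linear speed of basket below 0.02 m/s and angular speed of head below 0.05 rad/s and x of ball_0_center in the frame of basket between -0.046 and 0.046 m and y of ball_0_center in the frame of basket between -0.06 and 0.06 m and z of each of ball_0_center, ball_1_center, ball_2_center in the frame of basket below 0.058 m and x of ball_1_center in the frame of basket between -0.046 and 0.046 m and y of ball_1_center in the frame of basket between -0.06 and 0.06 m and x of ball_2_center in the frame of basket between -0.046 and 0.046 m and y of ball_2_center in the frame of basket between -0.06 and 0.06 m); the robot touches nothing.
It fails at once if the bag is shifted by more than 25 mm or tipped by more than 20 degrees (distance of bag from where it was at the start of the episode above 0.025 m or angle between bag's own z axis and vertical above 0.35 rad).
It fails at once if the cup by the basket is shifted by more than 25 mm or tipped by more than 20 degrees (distance of cup_a from where it was at the start of the episode above 0.025 m or angle between cup_a's own z axis and vertical above 0.35 rad).
It fails at once if the cup by the plate is shifted by more than 25 mm or tipped by more than 20 degrees (distance of cup_b from where it was at the start of the episode above 0.025 m or angle between cup_b's own z axis and vertical above 0.35 rad).
It also fails if it takes over 69 s, if anything falls off the work surface, if the arm or the gripper's body presses on something with over 40 N, if the wrist force passes 120 N, or if a joint passes its speed limit or range.

## Robot

A 6-joint arm with a two-finger parallel gripper is mounted at the origin on a cart in front of the work surface, level with it; the furniture and walls round the work are solid. World frame = base frame: x ahead of the robot, y to its left, z up, the work surface at z = 0. Lengths are in m, angles in rad, forces in N, time in s.
With the tool pointing down it reaches from about 0.35 to 0.775 m from the base axis. Payload 5.5 kg.
Tool frame: the origin (TCP) lies midway between the tips of the shut fingers; the grasp point (between the pads) lies 19 mm behind it (env.hold_point_z is the distance from the TCP to the grasp point, in m); z points along the fingers, y is the line along which they close (so a half turn about z gives the same grasp; the last joint's range is limited). The gripper opens to 85 mm and grips with 20 to 120 N. Pads are 22 mm wide; open, the fingers measure 114 mm over their backs; the gripper's body (76 mm by 85 mm) begins 54 mm behind the grasp point. The pads swing forward as they close: fully open they stand 13 mm farther back than shut.
Start: joints at [-1.312, 0.313, 0.046, 1.304, 0, 1.431], TCP at [0.223, -0.53, 0.231] pointing down, gripper open.
Joint ranges: [-2.76, 2.76], [-0.86, 1.69], [-1.03, 1.26], [-2.2, 2.34], [-1.47, 1.5], [-3.14, 3.14]. Speed limits (rad/s): [2.57, 2.57, 3.14, 3.14, 3.14, 3.14].

## Interface

Orientations are given as a unit quaternion [w, x, y, z].
In Python, from workcell import env, read_camera gives the robot as it stands. The module is installed in compiled form; this text tells all that it offers.
- The arm moves only by the tool carry_out, never from a script. Its argument "moves" is a list of rows, each an object of numbers: "tx", "ty", "tz": the shift along the world's x, y, z in cm; "wx", "wy", "wz": the turn, a rotation vector about the world's x, y, z in rad; "claw": the closure, from -1 (fully open) to 1 (shut). A call has 1 to 8 rows; each row shifts and turns the commanded pose from where the row before left it; what a row does not reach is not made up. A row lasts 1/8 s, in which the tool goes at most 62.5 mm and 10.7 degrees, less where a joint would pass 70% of its speed; a pose out of reach is approached as far as the arm can. A call is refused whole if a number of a shift passes 6.25 or a number of a turn 0.188, either way. A call with a gripper value outside its range is refused whole. The fingers move at their own pace and stop on an object; "newtons" is the grip in N (left out, the last holds). Time passes only in rows, so rows that do not move let the fingers close. It gives the time, the measured TCP pose, the force, the opening and the grip force at its end, in the units of the state.
- env.get_state(): the state, without advancing time (a new reading comes with each control period).
- read_camera(name): name is "scene" or "top" or "wrist"; returns a dict with "image" (480x640x3 uint8, blue, green, red), "z_map" (480x640 float32, m along the optical axis (not along the pixel's ray), 0 where there is no reading), "fx", "fy", "cx", "cy" (pixels), "camera_from_world" (4x4, takes a point from world to camera coordinates); the wrist camera has in their place "hand_eye" (4x4, takes a point from camera to tool coordinates, whose origin is the TCP and whose axes are the flange's). Camera axes: x right, y down, z forward; pixel columns grow to the right and rows downward; lengths in m; the calibration is good to about 2 mm. The wrist camera is an equidistant fisheye: a pixel r from the principal point sees the ray r / f radians off the axis. A picture is of the moment at which its call begins: read the wrist's pose just before it.
- env.hand_in(): hands the job in; it is judged then, once.
The state is a dict: "clock": time; "joint_pos": joint angles; "qvel": joint speeds; "tau": joint torques, N m; "tcp_pos": TCP position; "orientation": TCP orientation; "wrist_force": force on the tool from outside, world axes, zero at the start; "ft_torque": the same for the moment, N m; "finger_gap": finger opening in m; "grip_force": force on a finger pad.
Only numpy, scipy, OpenCV 4.12 (cv2) and the standard library are available. Lean on these libraries where they do the work, as an engineer would, in place of code of your own. Each camera call takes 0.05 s, during which the arm holds its last target. There are 200 camera calls.

## Working session

There is one attempt and no reset: what is moved stays moved. The work goes in short steps, Python scripts to look and compute and a tool call to move; the robot and the scene stay as the last step left them, time stands still between calls to the robot, and variables do not carry over. Pictures are saved under pics/ and viewed, at most 10 in all, crops included, and the job is handed in when it is done.

Besides the shell and the picture viewer there is one more tool, called after ">>>" as name(argument=value, ...), one argument or row to a line, values as JSON. carry_out: Moves the arm, as the interface text tells. Its arguments: {"type":"object","properties":{"moves":{"type":"array","items":{"type":"object","properties":{"tx":{"type":"number"},"ty":{"type":"number"},"tz":{"type":"number"},"wx":{"type":"number"},"wy":{"type":"number"},"wz":{"type":"number"},"claw":{"type":"number"}}}},"newtons":{"type":"number"}},"required":["moves"]}

```bash
mkdir -p pics; python3 - <<'E'
from workcell import env, read_camera
import cv2,numpy as np
s=env.get_state(); print({k:np.round(v,3) for k,v in s.items()}, env.hold_point_z)
for n in ("scene","top"):
    c=read_camera(n); cv2.imwrite(f"pics/{n}0.png",c["image"]); np.savez(f"{n}0.npz",**c)
    print(n,c["fx"],c["fy"],c["cx"],c["cy"],np.round(c["camera_from_world"],3))
E
```

```text
{'clock': np.float64(0.0), 'joint_pos': array([-1.312,  0.314,  0.045,  1.304, -0.   ,  1.431]), 'qvel': array([ 0.001,  0.002,  0.   ,  0.   , -0.   ,  0.   ]), 'tau': array([ 1.0000e-03, -4.8062e+01,  2.9854e+01,  1.9000e-02,  0.0000e+00,
       -0.0000e+00]), 'tcp_pos': array([ 0.223, -0.529,  0.23 ]), 'orientation': array([-0.001,  0.98 ,  0.198, -0.   ]), 'wrist_force': array([-0.767, -0.529,  0.786]), 'ft_torque': array([ 0.042, -0.045, -0.034]), 'grip_force': np.float64(0.0), 'finger_gap': np.float64(0.086)} 0.0187
scene 524.333374275781 524.333374275781 325.1022194802541 228.66450390005153 [[-0.563 -0.826 -0.025  0.328]
 [-0.456  0.335 -0.825  0.36 ]
 [ 0.689 -0.453 -0.565  1.041]
 [ 0.     0.     0.     1.   ]]
top 502.61577384044585 502.61577384044585 317.51715868441573 241.24920315590978 [[ 0.021 -1.     0.002  0.027]
 [-0.995 -0.021 -0.099  0.571]
 [ 0.099  0.    -0.995  1.234]
 [ 0.     0.     0.     1.   ]]
```

View pics/top0.png

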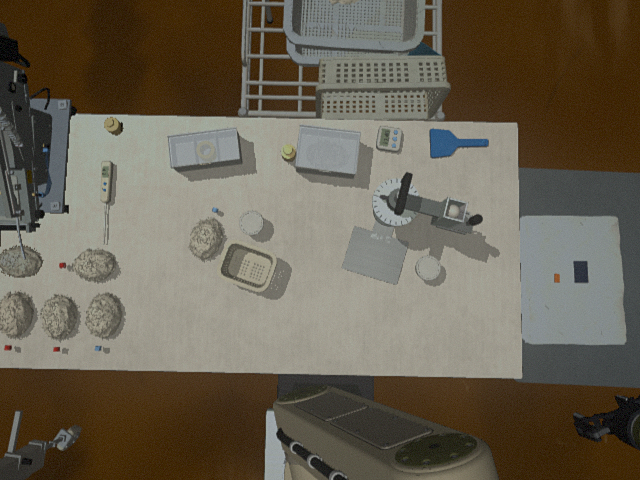

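View pics/scene0.png

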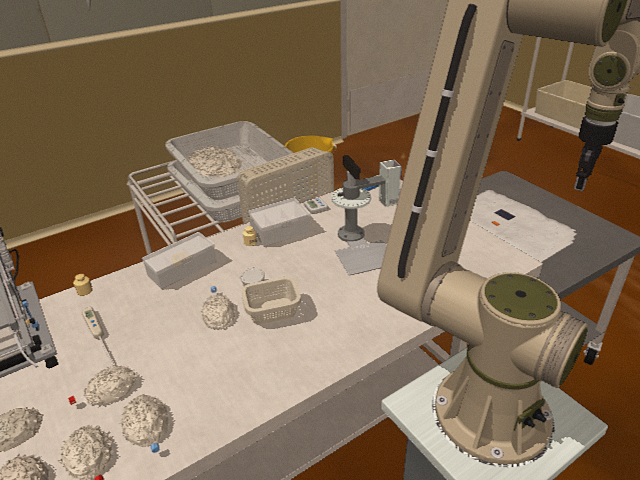

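The top view shows the basket at (250,267), bag (207,240), cup_a (251,223), cup_b (428,267), plate (375,254), dial (395,202), and magazine/knob at (455,208)/(475,219). The scene view shows the same layout, with the arm partly hiding the feeder.

```bash
cat > h.py <<'E'
import numpy as np,cv2
def load(n): return dict(np.load(n))
def ray(c,u,v,z):
    M=c["camera_from_world"];R,t=M[:3,:3],M[:3,3];o=-R.T@t
    d=np.stack([(np.asarray(u,float)-c["cx"])/c["fx"],(np.asarray(v,float)-c["cy"])/c["fy"],np.ones(np.shape(u))],-1)@R
    return o+d*((z-o[2])/d[...,2])[...,None]
def cloud(c):
    v,u=np.mgrid[:480,:640];Z=c["z_map"]
    P=np.stack([(u-c["cx"])/c["fx"]*Z,(v-c["cy"])/c["fy"]*Z,Z],-1)
    M=c["camera_from_world"];return (P-M[:3,3])@M[:3,:3]
def rect(p): 
    (c,s,a)=cv2.minAreaRect(np.asarray(p[:,:2]*1000,np.float32)); return np.round(c,1),np.round(s,1),round(a,1)
E
python3 - <<'E'
from h import *
c=load("top0.npz");im=c["image"];P=cloud(c)
cv2.imwrite("pics/crop0.png",cv2.resize(im[160:310,180:500],(800,375),interpolation=cv2.INTER_CUBIC))
z=P[...,2]
def blob(m,name,roi):
    M=np.zeros((480,640),np.uint8);u0,u1,v0,v1=roi;M[v0:v1,u0:u1]=m[v0:v1,u0:u1]
    n,l,st,ce=cv2.connectedComponentsWithStats(M)
    if n<2: print(name,"none");return
    for i in sorted(range(1,n),key=lambda i:-st[i,4])[:2]:
        q=P[l==i]; print(name,"n",len(q),"zmed",np.round(np.median(q[:,2]),3),rect(q),"px",st[i])
print("table z",np.median(z[280:340,300:340]))
blob(z>.050,"basket rim",(218,285,238,300))
blob(z>.030,"cupa",(236,268,208,238)); blob(z>.030,"cupb",(412,446,250,284))
blob(z>.012,"bag",(180,224,210,265))
blob((z>.22)&(z<.27),"bar",(370,440,165,225))
blob((z>.19)&(z<.218),"mag",(435,480,190,230))
blob((z>.165)&(z<.195),"knob",(455,500,200,235))
blob((z>.12)&(z<.14),"dial",(365,430,170,235))
hsv=cv2.cvtColor(im,cv2.COLOR_BGR2HSV)
for n,(u,v) in dict(plate=(372,258),table=(330,320),basket=(262,287),tooth=(376,204)).items(): print(n,hsv[v,u],np.round(P[v,u],3))
E
```

```text
table z -0.0003798746633399122
basket rim n 742 zmed 0.058 (array([486.9, 156.8]), array([250.4, 104.6]), 71.6) px [218 240  59  52 742]
basket rim n 1 zmed 1.284 (array([446.2,  38.4]), array([0., 0.]), 0.0) px [221 241   1   1   1]
cupa n 493 zmed 0.041 (array([541.3, 131.6]), array([266.2,  59.9]), 46.4) px [239 211  25  25 493]
cupa n 1 zmed 1.284 (array([446.2,  38.4]), array([0., 0.]), 0.0) px [264 209   1   1   1]
cupb n 503 zmed 0.041 (array([ 494.4, -111.9]), array([ 60.3, 309.9]), 6.8) px [416 256  25  25 503]
cupb n 1 zmed 1.284 (array([446.2,  38.4]), array([0., 0.]), 0.0) px [424 251   1   1   1]
bag n 934 zmed 0.03 (array([539.8, 193.6]), array([348. , 101.6]), 75.2) px [189 219  33  41 934]
bag n 50 zmed 0.058 (array([522.5, 270.3]), array([11.8, 36.2]), 70.5) px [218 250   6  15  50]
bar n 359 zmed 0.241 (array([ 656.2, -140.5]), array([16.5, 89.1]), 76.5) px [395 173  18  42 359]
mag n 415 zmed 0.201 (array([ 628. , -257.2]), array([47.4, 47.1]), 76.0) px [441 197  27  27 415]
knob n 94 zmed 0.186 (array([ 629.1, -268.6]), array([19.7, 33.8]), 77.1) px [455 203   9  17  94]
knob n 88 zmed 0.179 (array([ 613.3, -315.2]), array([20. , 20.1]), 28.2) px [472 215  11  10  88]
dial n 971 zmed 0.133 (array([ 651.2, -131.2]), array([110.8,  88.6]), 25.3) px [372 179  46  47 971]
dial n 82 zmed 0.133 (array([ 685. , -183.8]), array([27.5, 24.1]), 75.8) px [408 184  12  13  82]
plate [ 15   4 136] [ 0.533 -0.101  0.006]
table [ 21  22 163] [0.374 0.003 0.003]
basket [ 23  36 155] [0.453 0.171 0.06 ]
tooth [ 81  11 169] [ 0.65  -0.095  0.136]
```

View pics/crop0.png

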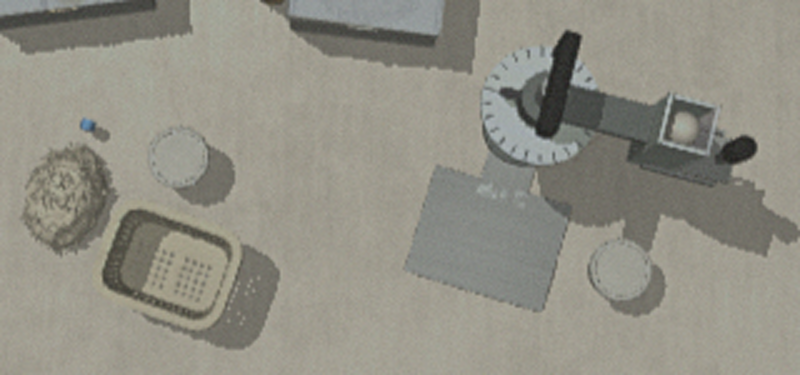

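The crop shows the pointer at crop (505,95), the magazine to the right, the plate corners at crop (437,165),(570,210),(542,310),(404,270), and the basket tilted about 15–20° with the bag to its left.

```bash
python3 - <<'E'
from h import *
c=load("top0.npz");im=c["image"];P=cloud(c);z=P[...,2];hsv=cv2.cvtColor(im,cv2.COLOR_BGR2HSV)
def big(m,roi):
    M=np.zeros((480,640),np.uint8);u0,u1,v0,v1=roi;M[v0:v1,u0:u1]=(m&(z<.3))[v0:v1,u0:u1]
    M=cv2.morphologyEx(M,cv2.MORPH_OPEN,np.ones((3,3),np.uint8))
    n,l,st,ce=cv2.connectedComponentsWithStats(M);i=max(range(1,n),key=lambda i:st[i,4]);return l==i
def show(n,m,zz):
    v,u=np.nonzero(m);q=ray(c,u,v,zz);print(n,len(q),rect(q),"z",np.median(z[m]).round(4))
    hull=cv2.convexHull(np.float32(q[:,:2]*1000)); print("   circ",np.round(cv2.minEnclosingCircle(hull)[0],1))
    return q
pl=big((hsv[...,1]<12)&(z<.02),(335,415,222,290)); q=show("plate",pl,.004)
pts=np.column_stack(np.nonzero(pl)[::-1]).astype(np.int32)
ap=cv2.approxPolyDP(cv2.convexHull(pts.reshape(-1,1,2)),5,True).reshape(-1,2);print(ap.tolist(),np.round(ray(c,ap[:,0],ap[:,1],.004)[:,:2]*1000,1).tolist())
b=big((z>.046),(218,285,238,300)); show("basket",b,.055)
show("cupa",big(z>.034,(236,268,208,238)),.042);show("cupb",big(z>.034,(412,446,250,284)),.042)
show("bag",big(z>.012,(180,220,210,262)),.02)
show("bar",big((z>.22),(370,440,165,225)),.243)
show("knob",big((z>.165)&(z<.183),(468,500,200,235)),.18)
print("bag/basket z along row", np.round(z[245:285:6,218:284:5],2).tolist())
# dial rim circle fit from bright dial mask
d=(hsv[...,2]>150)&(z>.12)&(z<.142); d[:,:365]=0;d[:,432:]=0;d[:170]=0;d[240:]=0
v,u=np.nonzero(d);q=ray(c,u,v,.133)[:,:2]*1000
h=cv2.convexHull(np.float32(q)).reshape(-1,2); 
from scipy.optimize import least_squares
r=least_squares(lambda p:np.hypot(h[:,0]-p[0],h[:,1]-p[1])-p[2],[656,-140,56],loss="soft_l1");print("dial",r.x.round(1))
E
```

```text
plate 343 (array([517.3, -99.6]), array([76.3, 60.1]), 77.2) z 0.0035
   circ [ 516.4 -100.9]
[[380, 278], [363, 274], [357, 260], [379, 254], [387, 261]] [[482.7, -121.8], [492.0, -78.5], [527.3, -62.8], [543.8, -118.7], [526.3, -139.3]]
basket 768 (array([505. , 211.2]), array([135.8, 104.8]), 71.6) z 0.0574
   circ [505.4 211.2]
cupa 485 (array([611.7, 205.6]), array([60.5, 59.8]), 1.8) z 0.0408
   circ [612.4 205.5]
cupb 500 (array([ 508.9, -235.5]), array([59.6, 59.4]), 0.1) z 0.0408
   circ [ 509.5 -235.1]
bag 880 (array([570.1, 324.6]), array([93.9, 73.3]), 2.3) z 0.0301
   circ [572.2 322. ]
bar 358 (array([ 654.3, -138.8]), array([17.8, 92.4]), 76.4) z 0.2414
   circ [ 654.3 -138.8]
knob 71 (array([ 611.8, -311.6]), array([17.8, 20.5]), 89.5) z 0.1783
   circ [ 613.2 -312.3]
bag/basket z along row [[0.01, 0.01, 0.06, 0.04, 0.04, 0.05, 0.06, 0.06, -0.0, 0.0, -0.0, 0.0, 0.0, -0.0], [0.0, 0.06, 0.05, 0.01, 0.0, 0.01, 0.01, 0.03, 0.06, 0.06, 0.06, -0.0, 0.0, 0.0], [-0.0, 0.06, 0.03, 0.0, 0.0, 0.01, 0.01, 0.0, 0.0, 0.01, 0.03, 0.06, -0.0, -0.0], [0.05, 0.05, 0.02, 0.0, 0.0, 0.0, 0.0, 0.0, 0.01, 0.0, 0.01, 0.06, -0.0, -0.0], [0.06, 0.04, 1.28, 0.01, 0.01, 0.0, 0.0, 0.01, 0.0, 0.01, 0.0, 0.06, 0.0, -0.0], [0.06, 1.28, 0.02, 0.0, 0.0, 0.01, 0.0, 0.01, 0.0, 0.01, 0.06, -0.0, -0.0, 0.0], [0.0, -0.0, 0.05, 0.05, 0.06, 0.03, 0.0, 0.0, 0.01, 0.01, 0.06, 0.0, -0.0, -0.01]]
dial [ 657.  -141.2   54.7]
```

```bash
python3 - <<'E'
from h import *
c=load("top0.npz");im=cv2.bilateralFilter(c["image"],9,30,5);P=cloud(c);z=P[...,2]
k=np.array([[437,165],[570,210],[542,310],[404,270]]);q=ray(c,k[:,0]/2.5+179.7,k[:,1]/2.5+159.7,.004)[:,:2]*1000
print("hand",q.round(0).tolist(),q.mean(0).round(1),np.linalg.norm(q-np.roll(q,-1,0),axis=1).round(0))
S=cv2.cvtColor(im,cv2.COLOR_BGR2HSV)[...,1].astype(int)
for t in(12,14,16):
    M=np.zeros((480,640),np.uint8);M[220:292,335:415]=((S<t)&(z<.02))[220:292,335:415]
    M=cv2.morphologyEx(M,cv2.MORPH_OPEN,np.ones((9,9),np.uint8))
    n,l,st,_=cv2.connectedComponentsWithStats(M);i=max(range(1,n),key=lambda i:st[i,4])
    v,u=np.nonzero(l==i);print(t,len(u),rect(ray(c,u,v,.004)))
E
```

```text
hand [[615.0, -55.0], [572.0, -192.0], [469.0, -164.0], [507.0, -23.0]] [ 540.8 -108.5] [144. 106. 146. 113.]
12 2514 (array([ 554.7, -112.1]), array([145.6, 140.6]), 75.0)
14 2646 (array([ 553.8, -112. ]), array([147.7, 142.7]), 74.3)
16 2712 (array([ 554.4, -112.2]), array([147.8, 144. ]), 74.3)
```

Measurements are consistent: the axis is at about (656,-140), the plate centre at (540.6,-108.3) and stand x at 164.5°. The basket is at (505,211) with yaw -18.4°, and head x is at -103.7°. I'll move above the basket's -x wall at (461,226).

>>> carry_out(
  moves=[
    {"tx":1.49,"ty":4.72,"wz":0.0532,"claw":-1},
    {"tx":1.49,"ty":4.72,"wz":0.0532},
    {"tx":1.49,"ty":4.72,"wz":0.0532},
    {"tx":1.49,"ty":4.72,"wz":0.0532},
    {"tx":1.49,"ty":4.72,"wz":0.0532},
    {"tx":1.49,"ty":4.72,"wz":0.0532},
    {"tx":1.49,"ty":4.72,"wz":0.0532},
    {"tx":1.49,"ty":4.72,"wz":0.0532},
  ],
  newtons=30,
)

```text
invalid input at $.moves[0]: expected keys tx, ty, tz, wx, wy, wz, claw
```

>>> carry_out(
  moves=[
    {"tx":1.49,"ty":4.72,"wz":0.0532},
    {"tx":1.49,"ty":4.72,"wz":0.0532},
    {"tx":1.49,"ty":4.72,"wz":0.0532},
    {"tx":1.49,"ty":4.72,"wz":0.0532},
    {"tx":1.49,"ty":4.72,"wz":0.0532},
    {"tx":1.49,"ty":4.72,"wz":0.0532},
    {"tx":1.49,"ty":4.72,"wz":0.0532},
    {"tx":1.49,"ty":4.72,"wz":0.0532},
  ],
)

```text
invalid input at $.moves[0]: expected keys tx, ty, tz, wx, wy, wz, claw
```

>>> carry_out(
  moves=[
    {"tz":-2},
    {"tz":-2},
    {"tz":0},
  ],
)

```text
invalid input at $.moves[0]: expected keys tx, ty, tz, wx, wy, wz, claw
```

All keys are required, so I'm resending the rows in full.

>>> carry_out(
  moves=[
    {"tx":1.49,"ty":4.72,"tz":0,"wx":0,"wy":0,"wz":0.0532,"claw":-1},
    {"tx":1.49,"ty":4.72,"tz":0,"wx":0,"wy":0,"wz":0.0532,"claw":-1},
    {"tx":1.49,"ty":4.72,"tz":0,"wx":0,"wy":0,"wz":0.0532,"claw":-1},
    {"tx":1.49,"ty":4.72,"tz":0,"wx":0,"wy":0,"wz":0.0532,"claw":-1},
    {"tx":1.49,"ty":4.72,"tz":0,"wx":0,"wy":0,"wz":0.0532,"claw":-1},
    {"tx":1.49,"ty":4.72,"tz":0,"wx":0,"wy":0,"wz":0.0532,"claw":-1},
    {"tx":1.49,"ty":4.72,"tz":0,"wx":0,"wy":0,"wz":0.0532,"claw":-1},
    {"tx":1.49,"ty":4.72,"tz":0,"wx":0,"wy":0,"wz":0.0532,"claw":-1},
  ],
  newtons=30,
)

```text
clock: 1.1
tcp_pos: [0.3425, -0.1507, 0.2312]
orientation: [0.0, 0.916, 0.401, 0.0]
wrist_force: [1.0, -1.3, -0.8]
finger_gap: 0.0853
grip_force: 0.0
```

>>> carry_out(
  moves=[
    {"tx":1.49,"ty":4.72,"tz":0,"wx":0,"wy":0,"wz":0.0532,"claw":-1},
    {"tx":1.49,"ty":4.72,"tz":0,"wx":0,"wy":0,"wz":0.0532,"claw":-1},
    {"tx":1.49,"ty":4.72,"tz":0,"wx":0,"wy":0,"wz":0.0532,"claw":-1},
    {"tx":1.49,"ty":4.72,"tz":0,"wx":0,"wy":0,"wz":0.0532,"claw":-1},
    {"tx":1.49,"ty":4.72,"tz":0,"wx":0,"wy":0,"wz":0.0532,"claw":-1},
    {"tx":1.49,"ty":4.72,"tz":0,"wx":0,"wy":0,"wz":0.0532,"claw":-1},
    {"tx":1.49,"ty":4.72,"tz":0,"wx":0,"wy":0,"wz":0.0532,"claw":-1},
    {"tx":1.49,"ty":4.72,"tz":0,"wx":0,"wy":0,"wz":0.0532,"claw":-1},
  ],
)

```text
clock: 2.1
tcp_pos: [0.4617, 0.2269, 0.231]
orientation: [0.0, 0.81, 0.586, -0.0]
wrist_force: [0.8, -0.6, 0.4]
finger_gap: 0.0855
grip_force: 0.0
```

>>> carry_out(
  moves=[
    {"tx":0,"ty":0,"tz":-2,"wx":0,"wy":0,"wz":0,"claw":-1},
    {"tx":0,"ty":0,"tz":-2,"wx":0,"wy":0,"wz":0,"claw":-1},
    {"tx":0,"ty":0,"tz":0,"wx":0,"wy":0,"wz":0,"claw":-1},
    {"tx":0,"ty":0,"tz":0,"wx":0,"wy":0,"wz":0,"claw":-1},
  ],
)

```text
clock: 2.6
tcp_pos: [0.4618, 0.2252, 0.1918]
orientation: [0.0, 0.811, 0.585, 0.0]
wrist_force: [-0.0, 0.1, 0.4]
finger_gap: 0.0853
grip_force: 0.0
```

```bash
cat >> h.py <<'E'
def st():
    from workcell import env
    s=env.get_state();w,x,y,z=s["orientation"]
    from scipy.spatial.transform import Rotation as R
    m=R.from_quat([x,y,z,w]).as_matrix()
    print("t",round(float(s["clock"]),2),"tcp",(s["tcp_pos"]*1000).round(1),"yaw_y",np.degrees(np.arctan2(m[1,1],m[0,1])).round(1),"zdir",m[:,2].round(3),"F",s["wrist_force"].round(1),"gap",round(float(s["finger_gap"])*1000,1),"grip",round(float(s["grip_force"]),1),"q",s["joint_pos"].round(2))
E
python3 -c "from h import *;st()"
```

```text
t 2.6 tcp [461.8 225.2 191.8] yaw_y -18.4 zdir [ 0.  0. -1.] F [-0.   0.1  0.4] gap 85.3 grip 0.0 q [ 0.3   0.21 -0.19  1.17 -0.    2.19]
```

>>> carry_out(
  moves=[
    {"tx":0,"ty":0,"tz":-4,"wx":0,"wy":0,"wz":0,"claw":-1},
    {"tx":0,"ty":0,"tz":-4,"wx":0,"wy":0,"wz":0,"claw":-1},
    {"tx":0,"ty":0,"tz":-4,"wx":0,"wy":0,"wz":0,"claw":-1},
    {"tx":0,"ty":0,"tz":-3,"wx":0,"wy":0,"wz":0,"claw":-1},
    {"tx":0,"ty":0,"tz":-1.2,"wx":0,"wy":0,"wz":0,"claw":-1},
    {"tx":0,"ty":0,"tz":0,"wx":0,"wy":0,"wz":0,"claw":1},
    {"tx":0,"ty":0,"tz":0,"wx":0,"wy":0,"wz":0,"claw":1},
    {"tx":0,"ty":0,"tz":0,"wx":0,"wy":0,"wz":0,"claw":1},
  ],
  newtons=30,
)

```text
clock: 3.6
tcp_pos: [0.4628, 0.2256, 0.0307]
orientation: [0.0, 0.811, 0.585, 0.001]
wrist_force: [-0.5, -0.6, -0.2]
finger_gap: 0.0322
grip_force: 0.0
```

>>> carry_out(
  moves=[
    {"tx":0,"ty":0,"tz":0,"wx":0,"wy":0,"wz":0,"claw":1},
    {"tx":0,"ty":0,"tz":0,"wx":0,"wy":0,"wz":0,"claw":1},
    {"tx":0,"ty":0,"tz":0,"wx":0,"wy":0,"wz":0,"claw":1},
    {"tx":0,"ty":0,"tz":0,"wx":0,"wy":0,"wz":0,"claw":1},
  ],
)

```text
clock: 4.1
tcp_pos: [0.4623, 0.2255, 0.0302]
orientation: [0.0, 0.811, 0.585, 0.001]
wrist_force: [-1.4, 0.2, 6.1]
finger_gap: 0.0125
grip_force: 29.9
```

>>> carry_out(
  moves=[
    {"tx":0,"ty":0,"tz":1.5,"wx":0,"wy":0,"wz":0,"claw":1},
    {"tx":0,"ty":0,"tz":2.5,"wx":0,"wy":0,"wz":0,"claw":1},
    {"tx":0,"ty":0,"tz":2.5,"wx":0,"wy":0,"wz":0,"claw":1},
    {"tx":0,"ty":0,"tz":1.5,"wx":0,"wy":0,"wz":0,"claw":1},
    {"tx":0,"ty":0,"tz":0,"wx":0,"wy":0,"wz":0,"claw":1},
  ],
)

```text
clock: 4.72
tcp_pos: [0.4625, 0.2255, 0.1106]
orientation: [0.0, 0.811, 0.585, 0.001]
wrist_force: [0.2, -0.1, -1.5]
finger_gap: 0.0122
grip_force: 30.0
```

```bash
python3 - <<'E'
from h import *
from workcell import read_camera
st();c=read_camera("top");P=cloud(c);z=P[...,2]
cv2.imwrite("pics/lift_top.png",cv2.resize(c["image"][170:320,180:340],(800,750))[:600])
m=(z>.115)&(z<.155);m[:, :215]=0;m[:,300:]=0;m[:235]=0;m[320:]=0
q=P[m];print(len(q),rect(q))
A=np.c_[q[:,:2],np.ones(len(q))];print("plane",np.linalg.lstsq(A,q[:,2],rcond=None)[0].round(3))
E
```

```text
t 4.72 tcp [462.5 225.5 110.6] yaw_y -18.4 zdir [ 0.002  0.001 -1.   ] F [ 0.2 -0.1 -1.5] gap 12.2 grip 30.0 q [ 0.3   0.27 -0.33  0.98 -0.    2.19]
640 (array([505.5, 211.3]), array([135. , 104.4]), 71.6)
plane [-0.004 -0.026  0.142]
```

View pics/lift_top.png

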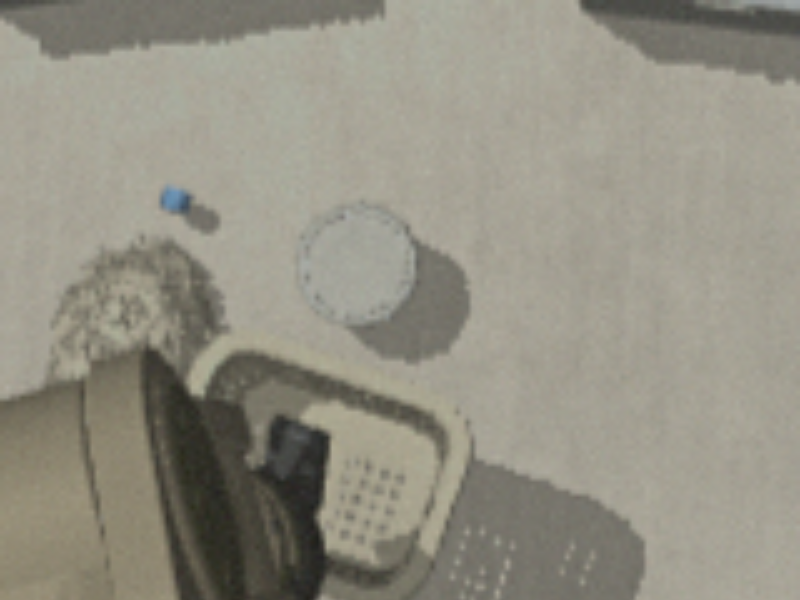

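>>> carry_out(
  moves=[
    {"tx":0.25,"ty":-2.3,"tz":0,"wx":0,"wy":0,"wz":0.0063,"claw":1},
    {"tx":0.49,"ty":-4.6,"tz":0,"wx":0,"wy":0,"wz":0.0063,"claw":1},
    {"tx":0.5,"ty":-4.8,"tz":0,"wx":0,"wy":0,"wz":0.0063,"claw":1},
    {"tx":0.5,"ty":-4.8,"tz":0,"wx":0,"wy":0,"wz":0.0063,"claw":1},
    {"tx":0.5,"ty":-4.8,"tz":0,"wx":0,"wy":0,"wz":0.0063,"claw":1},
    {"tx":0.5,"ty":-4.8,"tz":0,"wx":0,"wy":0,"wz":0.0063,"claw":1},
    {"tx":0.45,"ty":-4,"tz":0,"wx":0,"wy":0,"wz":0.0063,"claw":1},
    {"tx":0.25,"ty":-2.1,"tz":0,"wx":0,"wy":0,"wz":0.0065,"claw":1},
  ],
)

```text
clock: 5.78
tcp_pos: [0.4954, -0.0986, 0.108]
orientation: [-0.001, 0.797, 0.605, -0.001]
wrist_force: [-0.6, 0.2, -0.2]
finger_gap: 0.0119
grip_force: 29.9
```

>>> carry_out(
  moves=[
    {"tx":0,"ty":0,"tz":-2,"wx":0,"wy":0,"wz":0,"claw":1},
    {"tx":0,"ty":0,"tz":-2,"wx":0,"wy":0,"wz":0,"claw":1},
    {"tx":0,"ty":0,"tz":0,"wx":0,"wy":0,"wz":0,"claw":1},
    {"tx":0,"ty":0,"tz":0,"wx":0,"wy":0,"wz":0,"claw":1},
  ],
)

```text
clock: 6.28
tcp_pos: [0.4959, -0.0966, 0.0692]
orientation: [-0.0, 0.796, 0.605, -0.0]
wrist_force: [0.4, -0.0, -0.8]
finger_gap: 0.0125
grip_force: 29.8
```

```bash
python3 - <<'E'
from h import *
from workcell import read_camera
st();c=read_camera("top");P=cloud(c);z=P[...,2]
cv2.imwrite("pics/over_top.png",cv2.resize(c["image"][170:320,310:470],(800,750))[:600])
m=(z>.075)&(z<.112);m[:, :330]=0;m[:,425:]=0;m[:225]=0;m[320:]=0
q=P[m];print(len(q),rect(q))
E
```

```text
t 6.28 tcp [495.9 -96.6  69.2] yaw_y -15.5 zdir [-0.001  0.    -1.   ] F [ 0.4 -0.  -0.8] gap 12.5 grip 29.8 q [-0.35  0.29 -0.4   0.88 -0.    1.49]
354 (array([554.2, -66.5]), array([ 52.4, 107.1]), 65.1)
```

View pics/over_top.png

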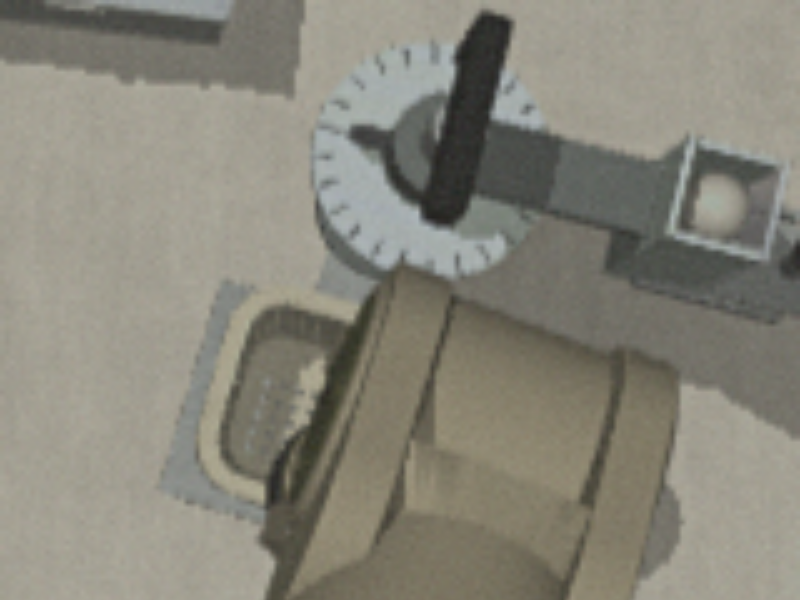

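The basket hangs square over the plate, its left rim parallel to the plate's left edge. I'll lower it and release.

>>> carry_out(
  moves=[
    {"tx":0.1,"ty":0,"tz":-1.5,"wx":0,"wy":0,"wz":0,"claw":1},
    {"tx":0,"ty":0,"tz":-1.3,"wx":0,"wy":0,"wz":0,"claw":1},
    {"tx":0,"ty":0,"tz":-0.7,"wx":0,"wy":0,"wz":0,"claw":1},
    {"tx":0,"ty":0,"tz":0,"wx":0,"wy":0,"wz":0,"claw":1},
    {"tx":0,"ty":0,"tz":0,"wx":0,"wy":0,"wz":0,"claw":0.2},
    {"tx":0,"ty":0,"tz":0,"wx":0,"wy":0,"wz":0,"claw":0.2},
    {"tx":0,"ty":0,"tz":0,"wx":0,"wy":0,"wz":0,"claw":0.2},
    {"tx":0,"ty":0,"tz":0,"wx":0,"wy":0,"wz":0,"claw":0.2},
  ],
)

```text
clock: 7.32
tcp_pos: [0.4971, -0.0968, 0.0343]
orientation: [0.0, 0.796, 0.605, 0.0]
wrist_force: [-0.2, 0.3, -0.1]
finger_gap: 0.0343
grip_force: 0.0
```

>>> carry_out(
  moves=[
    {"tx":0,"ty":0,"tz":3,"wx":0,"wy":0,"wz":0,"claw":0.2},
    {"tx":0,"ty":0,"tz":6,"wx":0,"wy":0,"wz":0,"claw":0.2},
    {"tx":0,"ty":0,"tz":6,"wx":0,"wy":0,"wz":0.18,"claw":-1},
    {"tx":0,"ty":0,"tz":6,"wx":0,"wy":0,"wz":0.18,"claw":-1},
    {"tx":0,"ty":0,"tz":5,"wx":0,"wy":0,"wz":0.18,"claw":-1},
    {"tx":-6,"ty":2,"tz":0,"wx":0,"wy":0,"wz":0.18,"claw":-1},
    {"tx":-3,"ty":2,"tz":0,"wx":0,"wy":0,"wz":0.18,"claw":-1},
    {"tx":0,"ty":0,"tz":0,"wx":0,"wy":0,"wz":0,"claw":-1},
  ],
)

```text
clock: 8.32
tcp_pos: [0.406, -0.0559, 0.295]
orientation: [0.0, 0.453, 0.892, 0.0]
wrist_force: [0.7, -0.3, -0.1]
finger_gap: 0.0853
grip_force: 0.0
```

```bash
python3 - <<'E'
from h import *
from workcell import read_camera
st();c=read_camera("top");P=cloud(c);z=P[...,2]
m=(z>.05)&(z<.068);m[:, :330]=0;m[:,420:]=0;m[:225]=0;m[300:]=0
v,u=np.nonzero(m);print(len(u),rect(ray(c,u,v,.059)),rect(P[m]))
m=(z>.22)&(z<.26);m[:, :370]=0;m[:,440:]=0;m[:165]=0;m[225:]=0;print("bar",m.sum(),rect(P[m]))
cv2.imwrite("pics/placed.png",cv2.resize(c["image"][160:310,310:510],(800,600)))
E
```

```text
t 8.32 tcp [406.  -55.9 295. ] yaw_y 36.2 zdir [ 0.001 -0.    -1.   ] F [ 0.7 -0.3 -0.1] gap 85.3 grip 0.0 q [-0.33 -0.02 -0.2   1.4   0.    0.61]
777 (array([ 540.3, -108.6]), array([135.2, 105.5]), 74.4) (array([ 541. , -108.6]), array([134.7, 105.9]), 74.5)
bar 357 (array([ 656.3, -140.8]), array([16.5, 89. ]), 75.9)
```

View pics/placed.png

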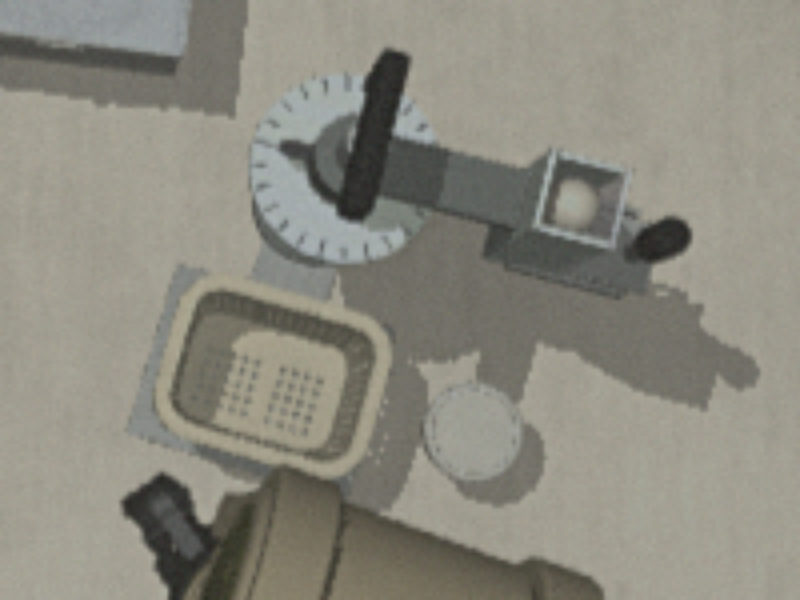

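The basket sits at (540.5,-108.6), square on its plate; the bar, magazine and cup_b are untouched. Next is the grip bar.

>>> carry_out(
  moves=[
    {"tx":4,"ty":-1.34,"tz":0,"wx":0,"wy":0,"wz":0.117,"claw":-1},
    {"tx":4.5,"ty":-1.5,"tz":0,"wx":0,"wy":0,"wz":0.117,"claw":-1},
    {"tx":4.5,"ty":-1.5,"tz":0,"wx":0,"wy":0,"wz":0.117,"claw":-1},
    {"tx":4.5,"ty":-1.5,"tz":0,"wx":0,"wy":0,"wz":0.117,"claw":-1},
    {"tx":4.5,"ty":-1.5,"tz":0,"wx":0,"wy":0,"wz":0.117,"claw":-1},
    {"tx":3,"ty":-1.1,"tz":0,"wx":0,"wy":0,"wz":0.115,"claw":-1},
    {"tx":0,"ty":0,"tz":0,"wx":0,"wy":0,"wz":0,"claw":-1},
    {"tx":0,"ty":0,"tz":0,"wx":0,"wy":0,"wz":0,"claw":-1},
  ],
)

```text
clock: 9.38
tcp_pos: [0.6578, -0.1416, 0.2932]
orientation: [-0.001, 0.121, 0.993, 0.0]
wrist_force: [-0.3, -0.9, -0.7]
finger_gap: 0.0856
grip_force: 0.0
```

```bash
python3 -c "from h import *;st()"
```

```text
t 9.38 tcp [ 657.8 -141.6  293.2] yaw_y 76.1 zdir [-0.001  0.001 -1.   ] F [-0.3 -0.9 -0.7] gap 85.6 grip 0.0 q [-0.33  0.52  0.51  1.56  0.   -0.09]
```

>>> carry_out(
  moves=[
    {"tx":-0.15,"ty":0.1,"tz":-3,"wx":0,"wy":0,"wz":0,"claw":-1},
    {"tx":0,"ty":0,"tz":-3,"wx":0,"wy":0,"wz":0,"claw":-1},
    {"tx":0,"ty":0,"tz":-1.9,"wx":0,"wy":0,"wz":0,"claw":-1},
    {"tx":0,"ty":0,"tz":0,"wx":0,"wy":0,"wz":0,"claw":1},
    {"tx":0,"ty":0,"tz":0,"wx":0,"wy":0,"wz":0,"claw":1},
    {"tx":0,"ty":0,"tz":0,"wx":0,"wy":0,"wz":0,"claw":1},
    {"tx":0,"ty":0,"tz":0,"wx":0,"wy":0,"wz":0,"claw":1},
    {"tx":0,"ty":0,"tz":0,"wx":0,"wy":0,"wz":0,"claw":1},
  ],
  newtons=50,
)

```text
clock: 10.38
tcp_pos: [0.6568, -0.1404, 0.2166]
orientation: [0.001, 0.12, 0.993, -0.0]
wrist_force: [-0.4, 0.9, 5.7]
finger_gap: 0.015
grip_force: 51.7
```

>>> carry_out(
  moves=[
    {"tx":0,"ty":0,"tz":0,"wx":0,"wy":0,"wz":0,"claw":1},
    {"tx":0,"ty":0,"tz":0,"wx":0,"wy":0,"wz":0,"claw":1},
  ],
)

```text
clock: 10.62
tcp_pos: [0.6568, -0.1405, 0.2166]
orientation: [0.001, 0.12, 0.993, -0.0]
wrist_force: [-0.2, 0.7, 6.0]
finger_gap: 0.0154
grip_force: 51.7
```

```bash
python3 -c "from h import *;st()"
```

```text
t 10.62 tcp [ 656.8 -140.5  216.6] yaw_y 76.2 zdir [ 0.002 -0.    -1.   ] F [-0.2  0.7  6. ] gap 15.4 grip 51.7 q [-0.33  0.51  0.31  1.37  0.   -0.09]
```

>>> carry_out(
  moves=[
    {"tx":0,"ty":0,"tz":0,"wx":0,"wy":0,"wz":-0.08,"claw":1},
    {"tx":0,"ty":0,"tz":0,"wx":0,"wy":0,"wz":-0.16,"claw":1},
    {"tx":0,"ty":0,"tz":0,"wx":0,"wy":0,"wz":-0.16,"claw":1},
    {"tx":0,"ty":0,"tz":0,"wx":0,"wy":0,"wz":-0.16,"claw":1},
    {"tx":0,"ty":0,"tz":0,"wx":0,"wy":0,"wz":-0.16,"claw":1},
    {"tx":0,"ty":0,"tz":0,"wx":0,"wy":0,"wz":-0.16,"claw":1},
    {"tx":0,"ty":0,"tz":0,"wx":0,"wy":0,"wz":-0.16,"claw":1},
    {"tx":0,"ty":0,"tz":0,"wx":0,"wy":0,"wz":-0.16,"claw":1},
  ],
)

```text
clock: 11.62
tcp_pos: [0.6575, -0.1398, 0.2166]
orientation: [0.001, 0.661, 0.75, 0.001]
wrist_force: [1.1, 2.3, 4.9]
finger_gap: 0.0151
grip_force: 51.8
```

>>> carry_out(
  moves=[
    {"tx":0,"ty":0,"tz":0,"wx":0,"wy":0,"wz":-0.16,"claw":1},
    {"tx":0,"ty":0,"tz":0,"wx":0,"wy":0,"wz":-0.16,"claw":1},
    {"tx":0,"ty":0,"tz":0,"wx":0,"wy":0,"wz":-0.08,"claw":1},
    {"tx":0,"ty":0,"tz":0,"wx":0,"wy":0,"wz":0,"claw":1},
    {"tx":0,"ty":0,"tz":0,"wx":0,"wy":0,"wz":0,"claw":1},
  ],
)

```text
clock: 12.25
tcp_pos: [0.6579, -0.1398, 0.2167]
orientation: [0.001, 0.795, 0.606, 0.002]
wrist_force: [4.3, 2.9, 5.7]
finger_gap: 0.0152
grip_force: 51.8
```

```bash
cat > m.py <<'E'
from h import *
from workcell import read_camera
def meas(name=None):
    st();c=read_camera("top");P=cloud(c);z=P[...,2]
    if name: cv2.imwrite(f"pics/{name}.png",cv2.resize(c["image"][160:310,310:510],(800,600)))
    m=(z>.19)&(z<.218)
    for n,(a,b) in dict(mag=(.19,.215),knob=(.165,.183),bar=(.22,.26),rim=(.05,.068)).items():
        M=((z>a)&(z<b)).astype(np.uint8);M[:,:330]=0;M[:,440:]=0;M[:165]=0;M[300:]=0
        k,l,s,_=cv2.connectedComponentsWithStats(M)
        for i in sorted(range(1,k),key=lambda i:-s[i,4])[:2]:
            if s[i,4]>25: print(n,s[i,4],rect(P[l==i]))
E
python3 -c "from m import *;meas('turned')"
```

```text
t 12.25 tcp [ 657.9 -139.8  216.7] yaw_y -15.4 zdir [ 0.004  0.    -1.   ] F [4.3 2.9 5.7] gap 15.2 grip 51.8 q [-0.33  0.51  0.31  1.36  0.    1.51]
knob 46 (array([ 648.7, -118.9]), array([11.7, 29.4]), 66.3)
bar 126 (array([ 664.1, -112. ]), array([29.5, 17.1]), 77.7)
rim 295 (array([555. , -64.5]), array([ 49. , 106.3]), 65.2)
rim 62 (array([748.5, -10.8]), array([44.6, 20. ]), 88.4)
```

View pics/turned.png

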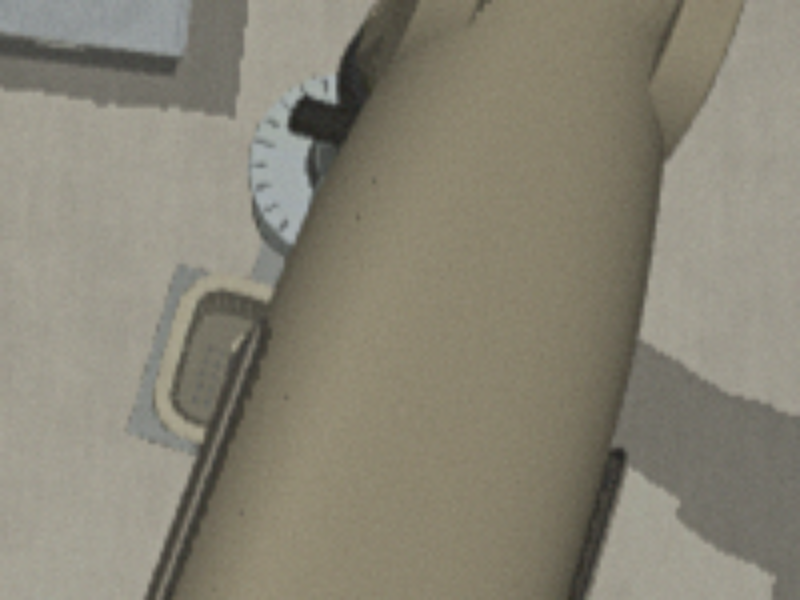

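The arm hides most of the head here, though the bar's visible end at (320,118) points along stand y. I'll release and move aside to check.

>>> carry_out(
  moves=[
    {"tx":0,"ty":0,"tz":0,"wx":0,"wy":0,"wz":0,"claw":-1},
    {"tx":0,"ty":0,"tz":0,"wx":0,"wy":0,"wz":0,"claw":-1},
    {"tx":0,"ty":0,"tz":0,"wx":0,"wy":0,"wz":0,"claw":-1},
    {"tx":0,"ty":0,"tz":0,"wx":0,"wy":0,"wz":0,"claw":-1},
    {"tx":0,"ty":0,"tz":2,"wx":0,"wy":0,"wz":0,"claw":-1},
    {"tx":0,"ty":0,"tz":3,"wx":0,"wy":0,"wz":0,"claw":-1},
    {"tx":0,"ty":0,"tz":3,"wx":0,"wy":0,"wz":0,"claw":-1},
    {"tx":-2,"ty":3,"tz":0,"wx":0,"wy":0,"wz":0.1,"claw":-1},
  ],
)

```text
clock: 13.3
tcp_pos: [0.6383, -0.1123, 0.2975]
orientation: [0.002, 0.765, 0.644, 0.001]
wrist_force: [0.4, 0.2, 0.5]
finger_gap: 0.0852
grip_force: 0.0
```

>>> carry_out(
  moves=[
    {"tx":-3.2,"ty":3.8,"tz":0,"wx":0,"wy":0,"wz":0.18,"claw":-1},
    {"tx":-3.2,"ty":3.8,"tz":0,"wx":0,"wy":0,"wz":0.18,"claw":-1},
    {"tx":-3.2,"ty":3.8,"tz":0,"wx":0,"wy":0,"wz":0.18,"claw":-1},
    {"tx":-3.2,"ty":3.8,"tz":0,"wx":0,"wy":0,"wz":0.18,"claw":-1},
    {"tx":-3.2,"ty":3.8,"tz":0,"wx":0,"wy":0,"wz":0.18,"claw":-1},
    {"tx":-3.2,"ty":3.8,"tz":0,"wx":0,"wy":0,"wz":0.18,"claw":-1},
    {"tx":-2.8,"ty":3.2,"tz":0,"wx":0,"wy":0,"wz":0.18,"claw":-1},
    {"tx":0,"ty":0,"tz":0,"wx":0,"wy":0,"wz":0.18,"claw":-1},
  ],
)

```text
clock: 14.3
tcp_pos: [0.4142, 0.1513, 0.2959]
orientation: [0.0, 0.145, 0.989, 0.0]
wrist_force: [-0.0, -0.4, 0.6]
finger_gap: 0.0853
grip_force: 0.0
```

```bash
python3 -c "from m import *;meas('turned2')"
```

```text
t 14.3 tcp [414.2 151.3 295.9] yaw_y 73.3 zdir [ 0.  0. -1.] F [-0.  -0.4  0.6] gap 85.3 grip 0.0 q [ 0.17  0.04 -0.13  1.4   0.    0.46]
mag 338 (array([ 541.2, -108.9]), array([46.2, 46.8]), 74.8)
mag 34 (array([ 648.4, -136.5]), array([19.4,  5.4]), 64.9)
knob 631 (array([ 613.5, -128.1]), array([45.7, 92.8]), 73.4)
knob 74 (array([483.1, -92.5]), array([19.9, 19.8]), 1.8)
bar 397 (array([ 656.5, -141. ]), array([89.9, 17.4]), 74.7)
rim 319 (array([554.3, -67.5]), array([ 54.9, 107.2]), 64.8)
rim 271 (array([ 527.1, -156.3]), array([ 35.9, 104. ]), 76.1)
```

View pics/turned2.png

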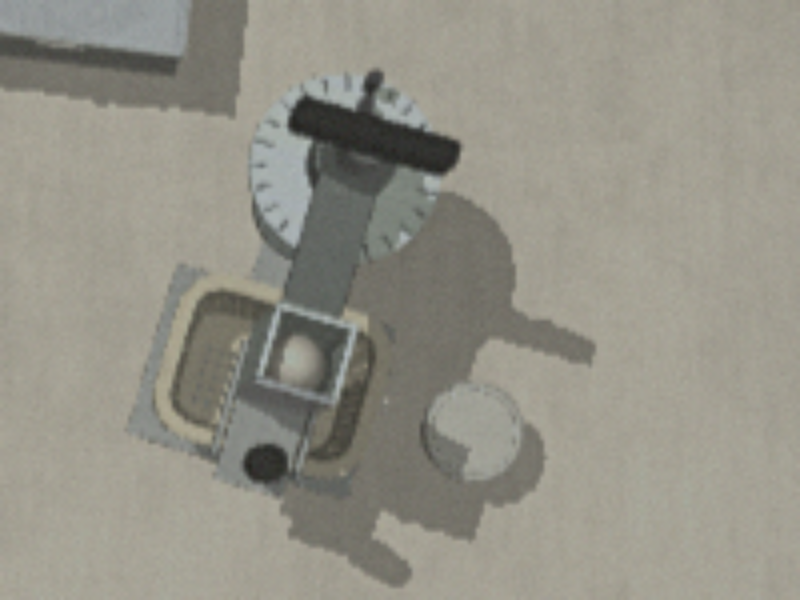

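The magazine is at (541.2,-108.9) over the plate centre and head x is at 164.45°, so the pointer is on the tooth line. The knob is at (483,-92.5), and I'll move to it.

>>> carry_out(
  moves=[
    {"tx":0.6,"ty":-2.4,"tz":0,"wx":0,"wy":0,"wz":0.01,"claw":-1},
    {"tx":1.2,"ty":-4.4,"tz":0,"wx":0,"wy":0,"wz":0.01,"claw":-1},
    {"tx":1.4,"ty":-5,"tz":0,"wx":0,"wy":0,"wz":0,"claw":-1},
    {"tx":1.4,"ty":-5,"tz":0,"wx":0,"wy":0,"wz":0,"claw":-1},
    {"tx":1.3,"ty":-4.6,"tz":0,"wx":0,"wy":0,"wz":0,"claw":-1},
    {"tx":1,"ty":-3,"tz":-3,"wx":0,"wy":0,"wz":0,"claw":-1},
    {"tx":0,"ty":0,"tz":-4,"wx":0,"wy":0,"wz":0,"claw":-1},
    {"tx":0,"ty":0,"tz":0,"wx":0,"wy":0,"wz":0,"claw":-1},
  ],
  newtons=20,
)

```text
clock: 15.35
tcp_pos: [0.483, -0.0944, 0.2225]
orientation: [-0.003, 0.142, 0.99, 0.001]
wrist_force: [-0.1, 0.8, 1.1]
finger_gap: 0.0852
grip_force: 0.0
```

```bash
python3 -c "from h import *;st()"
```

```text
t 15.35 tcp [483.  -94.4 222.5] yaw_y 73.7 zdir [-0.006  0.002 -1.   ] F [-0.1  0.8  1.1] gap 85.2 grip 0.0 q [-0.36  0.16 -0.17  1.24  0.   -0.07]
```

>>> carry_out(
  moves=[
    {"tx":0,"ty":0.1,"tz":-3,"wx":0,"wy":0,"wz":0.01,"claw":-1},
    {"tx":0,"ty":0,"tz":-3,"wx":0,"wy":0,"wz":0,"claw":-1},
    {"tx":0,"ty":0,"tz":-1.6,"wx":0,"wy":0,"wz":0,"claw":-1},
    {"tx":0,"ty":0,"tz":0,"wx":0,"wy":0,"wz":0,"claw":0.5},
    {"tx":0,"ty":0,"tz":0,"wx":0,"wy":0,"wz":0,"claw":1},
    {"tx":0,"ty":0,"tz":0,"wx":0,"wy":0,"wz":0,"claw":1},
    {"tx":0,"ty":0,"tz":0,"wx":0,"wy":0,"wz":0,"claw":1},
    {"tx":0,"ty":0,"tz":0,"wx":0,"wy":0,"wz":0,"claw":1},
  ],
)

```text
clock: 16.35
tcp_pos: [0.486, -0.0935, 0.1505]
orientation: [0.001, 0.135, 0.991, -0.0]
wrist_force: [-0.8, 1.4, 6.5]
finger_gap: 0.0211
grip_force: 21.8
```

>>> carry_out(
  moves=[
    {"tx":0,"ty":0,"tz":0,"wx":0,"wy":0,"wz":0,"claw":1},
    {"tx":0,"ty":0,"tz":0,"wx":0,"wy":0,"wz":0,"claw":1},
  ],
)

```text
clock: 16.6
tcp_pos: [0.486, -0.0936, 0.1505]
orientation: [0.001, 0.135, 0.991, -0.0]
wrist_force: [-0.3, -0.3, 6.0]
finger_gap: 0.0213
grip_force: 21.8
```

```bash
python3 -c "from h import *;st()"
```

```text
t 16.6 tcp [486.  -93.6 150.5] yaw_y 74.5 zdir [ 0.002 -0.    -1.   ] F [-0.3 -0.3  6. ] gap 21.3 grip 21.8 q [-0.35  0.2  -0.31  1.06  0.   -0.08]
```

>>> carry_out(
  moves=[
    {"tx":-0.6,"ty":0.17,"tz":0,"wx":0,"wy":0,"wz":0,"claw":1},
    {"tx":-1.1,"ty":0.3,"tz":0,"wx":0,"wy":0,"wz":0,"claw":1},
    {"tx":-1.1,"ty":0.3,"tz":0,"wx":0,"wy":0,"wz":0,"claw":1},
    {"tx":-1.1,"ty":0.3,"tz":0,"wx":0,"wy":0,"wz":0,"claw":1},
    {"tx":-0.55,"ty":0.16,"tz":0,"wx":0,"wy":0,"wz":0,"claw":1},
    {"tx":0,"ty":0,"tz":0,"wx":0,"wy":0,"wz":0,"claw":1},
    {"tx":0,"ty":0,"tz":0,"wx":0,"wy":0,"wz":0,"claw":1},
    {"tx":0,"ty":0,"tz":0,"wx":0,"wy":0,"wz":0,"claw":1},
  ],
  newtons=30,
)

```text
clock: 17.6
tcp_pos: [0.4416, -0.0814, 0.1505]
orientation: [0.001, 0.135, 0.991, -0.0]
wrist_force: [1.4, -0.1, 8.3]
finger_gap: 0.0207
grip_force: 30.4
```

>>> carry_out(
  moves=[
    {"tx":0,"ty":0,"tz":0,"wx":0,"wy":0,"wz":0,"claw":1},
    {"tx":0,"ty":0,"tz":0,"wx":0,"wy":0,"wz":0,"claw":1},
    {"tx":0,"ty":0,"tz":0,"wx":0,"wy":0,"wz":0,"claw":1},
    {"tx":0,"ty":0,"tz":0,"wx":0,"wy":0,"wz":0,"claw":1},
  ],
)

```text
clock: 18.1
tcp_pos: [0.4416, -0.0814, 0.1505]
orientation: [0.001, 0.135, 0.991, -0.0]
wrist_force: [1.4, -0.5, 9.3]
finger_gap: 0.0213
grip_force: 30.4
```

```bash
python3 - <<'E'
from m import *
meas()
a=read_camera("top")["image"];b=read_camera("scene")["image"]
cv2.imwrite("pics/pulled.png",np.hstack([cv2.resize(a[160:310,330:430],(400,600)),cv2.resize(b[150:300,320:420],(400,600))]))
E
```

```text
t 18.1 tcp [441.6 -81.4 150.5] yaw_y 74.5 zdir [ 0.002 -0.001 -1.   ] F [ 1.4 -0.5  9.3] gap 21.3 grip 30.4 q [-0.36  0.11 -0.41  1.04  0.   -0.09]
mag 175 (array([ 540.9, -109.1]), array([46. , 46.4]), 74.9)
mag 33 (array([ 648.6, -136.6]), array([19.3,  5.9]), 60.4)
knob 628 (array([ 612.8, -130.1]), array([46.4, 92.5]), 76.4)
bar 401 (array([ 656.1, -141.2]), array([90.3, 16.9]), 74.8)
bar 148 (array([454.3, -32.7]), array([26.7, 25.9]), 76.5)
rim 316 (array([554.5, -67.4]), array([ 55. , 107.5]), 64.8)
rim 140 (array([ 552.6, -169.2]), array([63.1, 23.7]), 10.2)
```

View pics/pulled.png

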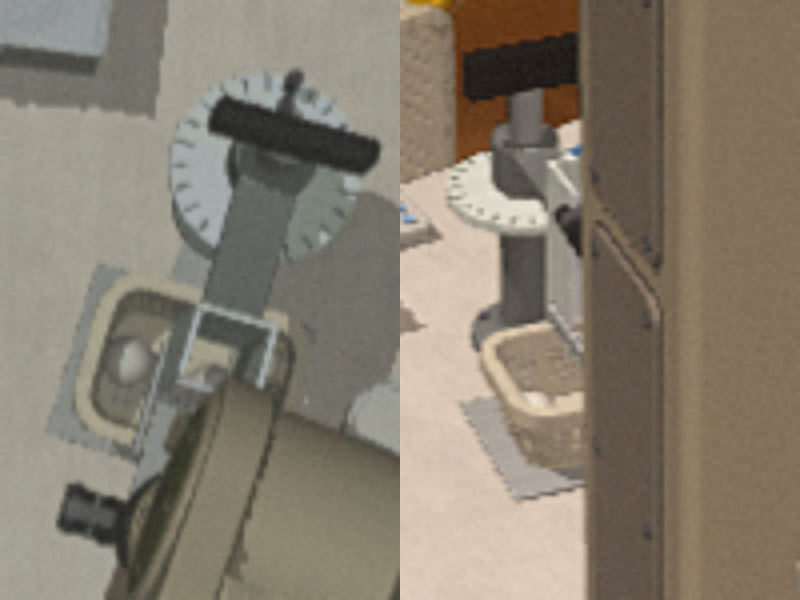

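The magazine now shows the basket floor through it, and a ball sits in the basket at left (130,355). The arm hides the rest. I'll push the gate home and then count the balls.

>>> carry_out(
  moves=[
    {"tx":0.6,"ty":-0.17,"tz":0,"wx":0,"wy":0,"wz":0,"claw":1},
    {"tx":1.1,"ty":-0.3,"tz":0,"wx":0,"wy":0,"wz":0,"claw":1},
    {"tx":1.1,"ty":-0.3,"tz":0,"wx":0,"wy":0,"wz":0,"claw":1},
    {"tx":1.1,"ty":-0.3,"tz":0,"wx":0,"wy":0,"wz":0,"claw":1},
    {"tx":0.6,"ty":-0.18,"tz":0,"wx":0,"wy":0,"wz":0,"claw":1},
    {"tx":0,"ty":0,"tz":0,"wx":0,"wy":0,"wz":0,"claw":1},
    {"tx":0,"ty":0,"tz":0,"wx":0,"wy":0,"wz":0,"claw":1},
    {"tx":0,"ty":0,"tz":0,"wx":0,"wy":0,"wz":0,"claw":1},
  ],
)

```text
clock: 19.25
tcp_pos: [0.486, -0.0936, 0.1505]
orientation: [0.001, 0.135, 0.991, -0.0]
wrist_force: [-1.0, 0.4, 10.3]
finger_gap: 0.0213
grip_force: 30.8
```

```bash
python3 -c "from h import *;st()"
```

```text
t 19.25 tcp [486.  -93.6 150.5] yaw_y 74.5 zdir [ 0.001 -0.    -1.   ] F [-1.   0.4 10.3] gap 21.3 grip 30.8 q [-0.35  0.2  -0.31  1.06  0.   -0.08]
```

>>> carry_out(
  moves=[
    {"tx":0.1,"ty":-0.03,"tz":0,"wx":0,"wy":0,"wz":0,"claw":1},
    {"tx":0,"ty":0,"tz":0,"wx":0,"wy":0,"wz":0,"claw":1},
    {"tx":0,"ty":0,"tz":0,"wx":0,"wy":0,"wz":0,"claw":-1},
    {"tx":0,"ty":0,"tz":0,"wx":0,"wy":0,"wz":0,"claw":-1},
    {"tx":0,"ty":0,"tz":0,"wx":0,"wy":0,"wz":0,"claw":-1},
    {"tx":0,"ty":0,"tz":0,"wx":0,"wy":0,"wz":0,"claw":-1},
    {"tx":0,"ty":0,"tz":3,"wx":0,"wy":0,"wz":0,"claw":-1},
    {"tx":0,"ty":0,"tz":5,"wx":0,"wy":0,"wz":0,"claw":-1},
  ],
)

```text
clock: 20.25
tcp_pos: [0.4854, -0.0934, 0.2284]
orientation: [-0.002, 0.135, 0.991, 0.001]
wrist_force: [0.8, -0.3, 0.4]
finger_gap: 0.0852
grip_force: 0.0
```

>>> carry_out(
  moves=[
    {"tx":0,"ty":0,"tz":5,"wx":0,"wy":0,"wz":0,"claw":-1},
    {"tx":-1,"ty":4,"tz":2,"wx":0,"wy":0,"wz":0,"claw":-1},
    {"tx":-1.4,"ty":5,"tz":0,"wx":0,"wy":0,"wz":0,"claw":-1},
    {"tx":-1.4,"ty":5,"tz":0,"wx":0,"wy":0,"wz":0,"claw":-1},
    {"tx":-1.4,"ty":5,"tz":0,"wx":0,"wy":0,"wz":0,"claw":-1},
    {"tx":-1.4,"ty":5,"tz":0,"wx":0,"wy":0,"wz":0,"claw":-1},
    {"tx":-0.5,"ty":2,"tz":0,"wx":0,"wy":0,"wz":0,"claw":-1},
    {"tx":0,"ty":0,"tz":0,"wx":0,"wy":0,"wz":0,"claw":-1},
  ],
)

```text
clock: 21.25
tcp_pos: [0.4152, 0.1673, 0.2993]
orientation: [-0.0, 0.133, 0.991, 0.0]
wrist_force: [-0.0, -0.0, -0.3]
finger_gap: 0.0855
grip_force: 0.0
```

```bash
python3 - <<'E'
from m import *
meas()
a=read_camera("top")["image"];b=read_camera("scene")["image"];c=read_camera("wrist")["image"]
cv2.imwrite("pics/final.png",np.hstack([cv2.resize(a[160:310,330:430],(400,600)),np.vstack([cv2.resize(b[150:300,320:520],(400,300)),cv2.resize(c,(400,300))])]))
E
```

```text
t 21.25 tcp [415.2 167.3 299.3] yaw_y 74.7 zdir [-0.  0. -1.] F [-0.  -0.  -0.3] gap 85.5 grip 0.0 q [ 0.2   0.05 -0.11  1.41  0.    0.47]
mag 217 (array([ 540.9, -109.1]), array([46.2, 46.5]), 75.5)
mag 31 (array([ 648.4, -136.4]), array([19.3,  5.7]), 62.9)
knob 630 (array([ 612.8, -128.9]), array([46.5, 92.1]), 74.9)
knob 78 (array([483.1, -92.7]), array([19.8, 19.3]), 2.1)
bar 400 (array([ 656.7, -140.9]), array([90.1, 18. ]), 74.1)
rim 314 (array([554.7, -67.4]), array([ 54.8, 107.5]), 64.7)
rim 266 (array([ 527.1, -156.6]), array([ 35.4, 103.5]), 75.7)
```

View pics/final.png

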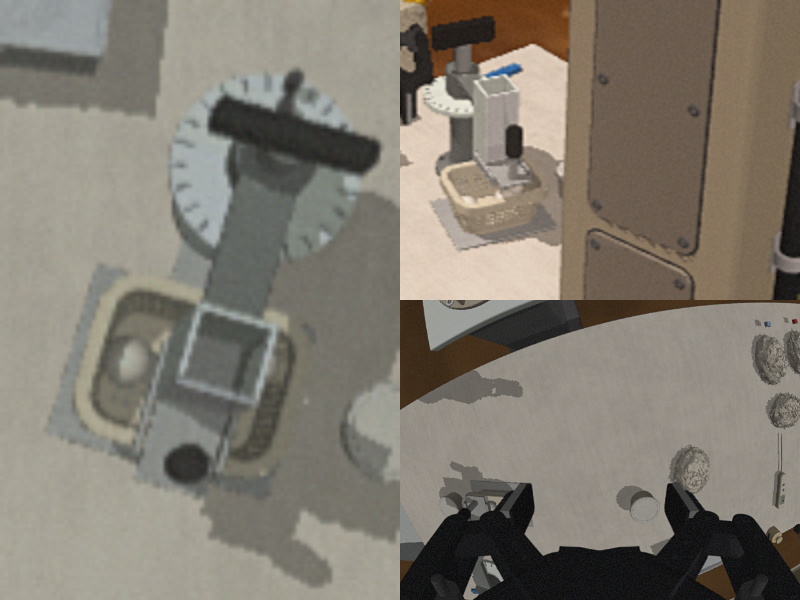

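The magazine is empty, the knob is back at its shut position (483,-93), and the basket and head haven't moved. One ball is visible and the gate plate hides the others. I'll check depth for stray balls and white pixels inside the basket.

```bash
python3 - <<'E'
from h import *
from workcell import read_camera
for n in("top","scene"):
    c=read_camera(n);P=cloud(c);im=c["image"]
    Z=np.array([[-.9636,.267],[-.267,-.9636]]);L=(P[...,:2]-[.5406,-.1083])@Z.T
    z=P[...,2]
    near=(abs(L[...,0])<.25)&(abs(L[...,1])<.25)&(z>.012)&(z<.045)
    inside=(abs(L[...,0])<.044)&(abs(L[...,1])<.058)&(z>.008)&(z<.05)
    hsv=cv2.cvtColor(im,cv2.COLOR_BGR2HSV)
    for nm,m in(("stray",near&~((abs(L[...,0])<.056)&(abs(L[...,1])<.071))),("in",inside&(z>.02)&(hsv[...,1]<45))):
        k,l,s,_=cv2.connectedComponentsWithStats(m.astype(np.uint8))
        for i in range(1,k):
            if s[i,4]>8: print(n,nm,s[i,4],"world",P[l==i].mean(0).round(3),"stand-rel",L[l==i].mean(0).round(3))
E
```

```text
top stray 154 world [0.745 0.021 0.028] stand-rel [-0.163 -0.179]
top stray 483 world [ 0.51  -0.235  0.04 ] stand-rel [-0.004  0.131]
top in 193 world [ 0.561 -0.074  0.035] stand-rel [-0.01  -0.039]
top in 109 world [ 0.527 -0.159  0.035] stand-rel [-0.001  0.052]
scene stray 417 world [0.743 0.023 0.029] stand-rel [-0.16 -0.18]
scene stray 100 world [ 0.649 -0.13   0.029] stand-rel [-0.11  -0.008]
scene stray 35 world [ 0.517 -0.212  0.034] stand-rel [-0.005  0.106]
scene in 16 world [ 0.546 -0.072  0.038] stand-rel [ 0.004 -0.037]
```

There are no stray balls: the only raised things outside the basket are the timer, cup_b and the column foot. Handing in.

```bash
python3 -c "
from workcell import env
print(env.hand_in())"
```

```text
the job is handed in; nothing more can be done
None
```

I handed the job in at about 21 s: basket square on its plate, pointer on the tooth line, gate pushed home, and bag and cups left alone. I saw only one ball in the basket; the other two I infer from the empty magazine and no strays near the feeder, and no verdict came back.

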